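Fit the tuning knob on its D-shaft and hold it pressed

ROBOT

A 6-joint arm with a two-finger parallel gripper is mounted at the origin on the work surface. World frame = base frame: x ahead of the robot, y to its left, z up, the work surface at z = 0. Lengths are in m, angles in rad, forces in N, time in s.
With the tool pointing down it reaches from about 0.35 to 0.725 m from the base axis. Payload 4.3 kg.
Tool frame: the origin (TCP) lies on the mounting face of the last link; the fingertips stand 173 mm ahead of it and the grasp point (between the pads) lies 155 mm ahead of it; z points along the fingers, y is the direction in which the jaws open and shut (so a half turn about z gives the same grasp; the last joint's range is limited). The gripper opens to 85 mm and grips with 20 to 120 N. Pads are 22 mm wide; open, the fingers measure 114 mm over their backs; the gripper's body (76 mm by 85 mm) begins 54 mm behind the grasp point. The pads swing forward as they close: fully open they stand 13 mm farther back than shut.
Start: joints at [-1.414, 0.377, 0.081, 1.274, 0, 1.46], TCP at [0.152, -0.555, 0.405] pointing down, gripper open.
Joint ranges: [-2.72, 2.72], [-0.84, 1.66], [-1.02, 1.22], [-1.77, 2.12], [-1.37, 1.28], [-3.14, 3.14]. Speed limits (rad/s): [2.57, 2.57, 3.14, 3.14, 3.14, 3.14].

INTERFACE

Orientations are given as a rotation vector (axis times angle).
In Python, from bench import env, cams, job, spotter gives the robot as it stands. The module is installed in compiled form; this text tells all that it offers.
- The arm moves only by the tool carry_out, never from a script. Its argument "rows" is a list of rows, each a list of 3 entries, a list of its own where there are three numbers: the shift along the tool's x, y, z scaled (see below), then the turn about the tool's z scaled (see below), then the opening, from 0 (shut) to 1 (fully open). In form: [[[x, y, z], spin, gripper], ...]. A call has 1 to 10 rows; each row is the pose to reach, as a shift and turn from the pose commanded when the call began, along the tool's axes at that moment, turning the shorter way round; what a row does not reach only later rows make up. The controller multiplies each number of a shift by 500 mm and each number of a turn by 360 degrees. A row lasts 1/10 s, in which the tool goes at most 50 mm and 8.59 degrees, less where a joint would pass 70% of its speed; a pose out of reach is approached as far as the arm can. A call with a number of a shift or a turn outside -1 to 1 is refused whole. A call with a gripper value outside its range is refused whole. The fingers move at their own pace and stop on an object; "grip_force" is the grip in N (left out, the last holds). Time passes only in rows, so rows that repeat a pose let the fingers close. It gives the time, the measured TCP pose, the force and the opening at its end, in the units of the state.
- env.read_state(): the state, without advancing time (a new reading comes with each control period).
- cams.capture(name): name is "side" or "top" or "wrist"; returns a dict with "frame" (480x640x3 uint8, red, green, blue), "fx", "fy", "cx", "cy" (pixels), "dist_coeffs" ([k1, k2, p1, p2, k3] as OpenCV has them; the pictures are not rectified), "R" (3x3) and "t" (3): a world point X has camera coordinates R X + t. Camera axes: x right, y down, z forward; pixel columns grow to the right and rows downward; lengths in m; the calibration is good to about 2 mm. A picture is of the moment at which its call begins. There is no depth.
- job.job_done(): hands the job in, once; it reports no verdict.
Trained networks look in the newest picture that a camera, given by its name, has taken for a name from the list of things; names that differ only in an ending like _2 or _b are one class to them, and where a whole thing is asked for, a point or a joint stands for the part that bears it (a point fixed in the world has none). Each returns a list of dicts, best first, with "conf" (0 to 1); they miss things now and then, are a little off and sometimes report something else, mostly with a low value. They report only what shows in the picture. A call takes as long as a camera call. They do not tell look-alikes from the thing itself.
- spotter.outline_of(camera, query): "pixels" (480x640 bool, what is visible of it) and "centre" ([column, row] in pixels, amid what is visible of it).
The state is a dict: "t": time; "q": joint angles; "joint_velocities": joint speeds; "effort": joint torques, N m; "position": TCP position; "tcp_rot": TCP orientation; "contact_force": force on the tool from outside, world axes, zero at the start; "wrist_torque": the same for the moment, N m; "opening": finger opening in m.
Only numpy, scipy, OpenCV 4.12 (cv2) and the standard library are available. Lean on these libraries where they do the work, as an engineer would, in place of code of your own. Each camera call takes 0.05 s, during which the arm holds its last target.

TASK

Take the loose tuning knob with the D-shaped hole, turn it so that its flat matches the flat of the bare D-shaft on the tuning unit, and push it down onto the shaft until it is fully home. Then press the knob in fully against the shaft's push-switch spring and finish like that: keep hold of the knob and keep it pressed in, do not let go. Leave the other things on the desk where they are.

Things in the scene. Friction and masses are not known exactly. Their poses are not given: they have to be found in the camera images.
- knob_center (a point): Centre (on the axis, half-way up) of the right knob: loose fluted aluminium knob, round, 42 mm across, 30 mm tall, 60 g, upright on the desk. A D-shaped hole goes right through along its axis: 16 mm across, its flat 4 mm from the axis. z: the axis, up; x: from the axis to the flat, also the side of the thin black line on its top. Its outside can be gripped at any angle.
- shaft_seat (a point): Centre of the top of the 24 mm round collar at the D-shaft's foot, 70 mm above the desk when not pressed. The knob's underside rests here when fully home (knob_center 15 mm above). z: the shaft's axis, up; x: from the axis to the shaft's flat. The knob goes on only if its x points the same way as this x, within about 9 degrees.
- shaft_tip (a point): Centre of the top of the D-shaft, 22 mm above shaft_seat. The steel shaft is 14 mm across with one flat 3 mm from its axis and a 2 mm chamfer at its top. Axes as shaft_seat.
- plunger (a joint): Push switch under the shaft: how far (m) the shaft with its collar is pressed straight down, 0 = out, 0.006 = fully in (stop). A spring pushes it up with 3 N at 0 and 9 N fully in; it comes out again when let go.
- shaft (a joint): Turn of the D-shaft in the unit (rad, counter-clockwise from above). It turns stiffly (0.05 N m) between -1.6 and 1.6 and stays where it is.
- unit: Black tuning unit, a flat box fixed to the desk, 170 mm (x) by 240 mm (y), its top panel 62 mm above the desk; origin at the centre of its underside. The shaft stands at x 0, y -50 mm in its frame. Nothing else that stands up from the panel lies within 60 mm of the shaft's axis or rises above 12 mm over the panel.
- square_knob: Loose fluted aluminium knob, round, 36 mm across and 30 mm tall, with an 11 mm SQUARE hole: the wrong one, a bystander. Origin at the centre of its underside. It may lie in either of the two places where the right knob may lie.
- screwdriver: Loose screwdriver, 170 mm long, lying on the desk, bystander.
- adapter: Loose brass coaxial adapter, standing, 22 mm across, 36 mm tall, bystander.
- fuse_holder: Loose grey fuse holder, 50 x 22 x 16 mm, bystander.
- handset: Loose black hand microphone (no cord), 100 x 56 x 24 mm, lying, bystander.
- bottle: Loose brown glass bottle, 60 mm across, 210 mm tall, bystander.
- mug: Loose white mug, 80 mm across, 90 mm tall, bystander.
Not all that is in view belongs to the job. Leave any blue look-alike of the part that bears knob_center alone.

How it is judged:
By the outcome, as a careful person would: the job done as asked, in the order asked, and still so for the second after the job is handed in, while the arm keeps its last pose, push and grip.
It also fails if it takes over 42 s, if anything falls off the work surface, if the arm or the gripper's body presses on something with over 40 N, if the wrist force passes 120 N, or if a joint passes its speed limit or range.

## Working session

There is one attempt and no reset: what is moved stays moved. The work goes in short steps, Python scripts to look and compute and a tool call to move; the robot and the scene stay as the last step left them, time stands still between calls to the robot, and variables do not carry over. Pictures are saved under pics/ and viewed, and the job is handed in when it is done.

Besides the shell and the picture viewer there is one more tool, called after ">>>" as a command line: name --argument value ..., lists and objects as JSON in quotes. carry_out: Moves the arm, as the interface text tells. Shifts and turns lie within -1 to 1; 1 stands for 500 mm of shift or 360 degrees of turn. Its arguments: {"type":"object","properties":{"rows":{"type":"array"},"grip_force":{"type":"number"}},"required":["rows"]}

```bash
mkdir -p pics
cat > h.py <<'E'
import numpy as np, cv2, pickle
from bench import env,cams,job,spotter
def cap(n,f=None):
    c=cams.capture(n)
    if f: cv2.imwrite('pics/'+f,c['frame'][:,:,::-1])
    return c
def K(c): return np.array([[c['fx'],0,c['cx']],[0,c['fy'],c['cy']],[0,0,1.]])
def ray(c,uv):
    p=cv2.undistortPoints(np.array([[uv]],float),K(c),np.array(c['dist_coeffs'],float))[0,0]
    R=np.array(c['R']);t=np.array(c['t'])
    return -R.T@t, R.T@np.array([p[0],p[1],1])
def onz(c,uv,z):
    o,d=ray(c,uv); return o+d*(z-o[2])/d[2]
def proj(c,X):
    rv=cv2.Rodrigues(np.array(c['R'],float))[0]
    return cv2.projectPoints(np.array(X,float).reshape(-1,1,3),rv,np.array(c['t'],float),K(c),np.array(c['dist_coeffs'],float))[0][:,0]
def crop(c,u,v,r,f,s=6):
    u,v=int(u),int(v); a=c['frame'][max(0,v-r):v+r,max(0,u-r):u+r,::-1]
    cv2.imwrite('pics/'+f,cv2.resize(a,None,fx=s,fy=s,interpolation=cv2.INTER_CUBIC))
E
python3 - <<'E'
from h import *
for n in ['top','side','wrist']:
    c=cap(n,n+'0.png')
    R=np.array(c['R']);print(n,c['fx'],-R.T@np.array(c['t']),R[2])
    for q in ['knob_center','shaft_tip','square_knob','unit']:
        print(q,[(round(d['conf'],2),np.round(d['centre'],1),int(d['pixels'].sum())) for d in spotter.outline_of(n,q)])
s=env.read_state();print(s)
E
```

```text
top 457.53971337272253 [0.43506459 0.02885307 1.20233303] [ 0.07503353  0.00747335 -0.99715301]
knob_center [(0.77, array([386.5, 185.8]), 193), (0.71, array([418.9, 193.8]), 254), (0.5, array([399.5, 229.3]), 189)]
shaft_tip []
square_knob [(0.67, array([422.9, 248.9]), 200), (0.21, array([257.5, 220.3]), 66)]
unit [(0.51, array([423.7, 250.4]), 150)]
side 583.4394483486217 [ 0.07321569 -0.89003619  0.99663705] [ 0.3016238   0.6792532  -0.66905768]
knob_center [(0.94, array([385.7, 309.6]), 345), (0.82, array([430.3, 318.4]), 419), (0.71, array([416.5, 292.7]), 334)]
shaft_tip [(0.53, array([320.9, 202.5]), 53)]
square_knob [(0.65, array([372.3, 343.1]), 313)]
unit [(0.88, array([323.2, 201. ]), 4243), (0.27, array([370.9, 344.2]), 311)]
wrist 386.9558487346104 [ 0.22321171 -0.53456966  0.37513224] [-0.28155373 -0.0754668  -0.95657318]
knob_center []
shaft_tip []
square_knob []
unit []
{'t': 0.75, 'q': array([-1.41429933e+00,  3.77254833e-01,  8.09894787e-02,  1.27440275e+00,
        1.73189865e-05,  1.46050414e+00]), 'joint_velocities': array([ 5.38475088e-04,  9.65047819e-04, -1.50517135e-03, -7.72117197e-05,
        1.84165734e-04,  1.24705019e-03]), 'effort': array([ 6.60947137e-07, -4.63423812e+01,  2.70122445e+01, -1.19492488e-04,
       -1.51088730e-04, -8.01876666e-06]), 'position': array([ 0.15160443, -0.55466386,  0.4047511 ]), 'tcp_rot': array([3.11355649e+00, 4.17812739e-01, 3.18486761e-05]), 'contact_force': array([-0.10208834, -0.09230644,  0.14597527]), 'wrist_torque': array([-0.03765197,  0.03487737, -0.02572117]), 'opening': 0.08505415680036765}
```

View pics/top0.png

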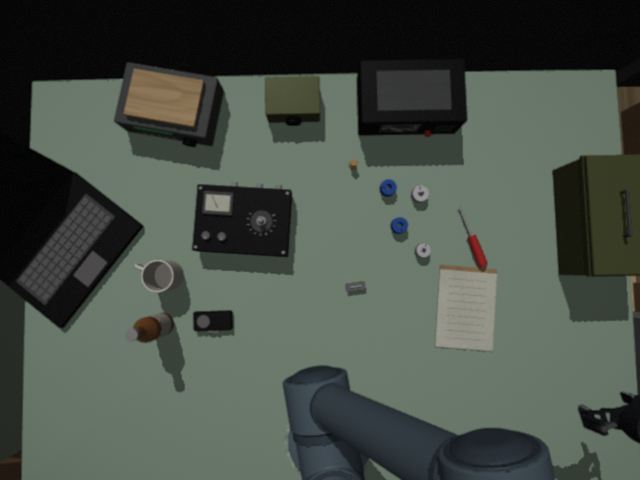

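View pics/side0.png

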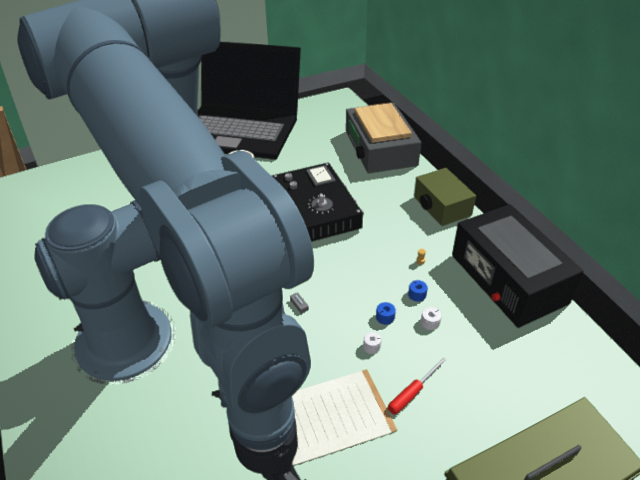

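Run:
```python
import cv2
a=cv2.imread('pics/top0.png');b=cv2.imread('pics/side0.png')
cv2.imwrite('pics/t1.png',cv2.resize(a[160:280,360:480],None,fx=5,fy=5,interpolation=2))
cv2.imwrite('pics/s1.png',cv2.resize(b[270:370,340:470],None,fx=6,fy=6,interpolation=2))
```

```text
(no output)
```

View pics/t1.png

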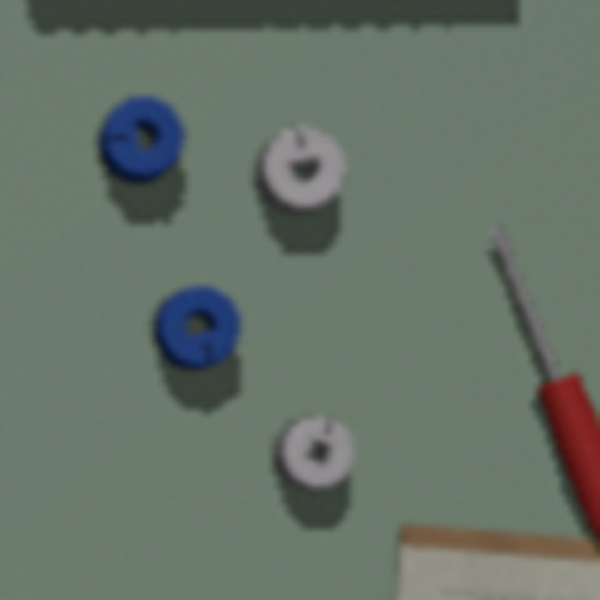

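View pics/s1.png

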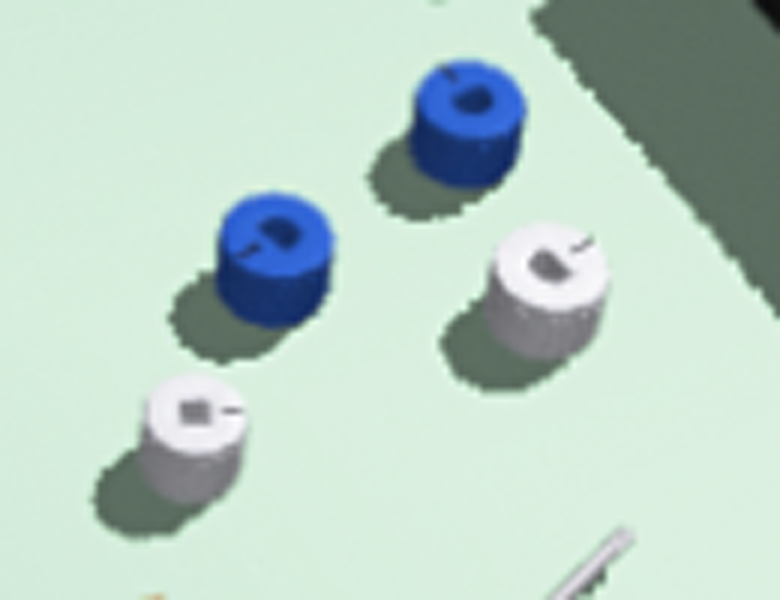

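```bash
cat >> h.py <<'E'
from scipy.spatial.transform import Rotation as Ro
def state():
    s=env.read_state(); return s,Ro.from_rotvec(s['tcp_rot']).as_matrix()
def plan(xyz,yaw=None,s=None):
    # yaw = world angle of tool x
    s,R=state()
    d=R.T@(np.array(xyz)-s['position'])/0.5
    out=[np.round(d,4)]
    if yaw is not None:
        cur=np.arctan2(R[1,0],R[0,0]); dy=(yaw-cur+np.pi)%(2*np.pi)-np.pi
        out.append(('spin',round(-dy/(2*np.pi),4)))
    print('plan',out,'yawnow',np.degrees(np.arctan2(R[1,0],R[0,0])),'q6',s['q'][5])
E
python3 - <<'E'
from h import *
c=cap('top')
for q in [(419.5,193.8),(388,188),(399.5,227)]: print(onz(c,q,0.03))
print('shaft',onz(c,(261.5,222),0.092), onz(c,(261.5,222),0.07))
c2=cap('side')
print(onz(c2,(340+550/6,270+268/6),0.03),onz(c2,(321,203),0.085))
crop(c,261,222,40,'sh.png',8);crop(c2,321,203,40,'sh2.png',8)
s,R=state();print(R, s['t'])
cw=cams.capture('wrist');Rw=np.array(cw['R']);o=-Rw.T@np.array(cw['t'])
print('cam in tool',R.T@(o-s['position']),'dir',R.T@Rw[2], 'down dir',R.T@Rw[1])
k=onz(c,(419.5,193.8),0.03)
E
```

```text
[ 0.62370745 -0.24478641  0.03      ]
[ 0.64035366 -0.1638327   0.03      ]
[ 0.5385161 -0.1902703  0.03     ]
shaft [0.55151787 0.15737999 0.092     ] [0.55382526 0.15992661 0.07      ]
[ 0.62412492 -0.25076342  0.03      ] [0.54450269 0.13845734 0.085     ]
[[ 9.64614090e-01  2.63665804e-01  2.97966255e-05]
 [ 2.63665806e-01 -9.64614078e-01 -1.50467003e-04]
 [-1.09307590e-05  1.52998943e-04 -9.99999988e-01]] 0.85
cam in tool [ 0.07437862 -0.00050755  0.02957056] dir [-0.29149107 -0.0014708   0.95657242] down dir [-9.56573519e-01  7.05790093e-04 -2.91490317e-01]
```

View pics/sh.png

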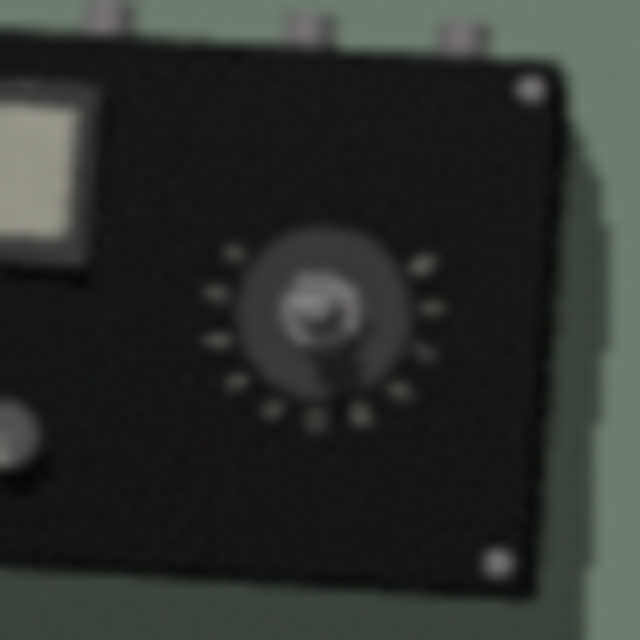

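View pics/sh2.png

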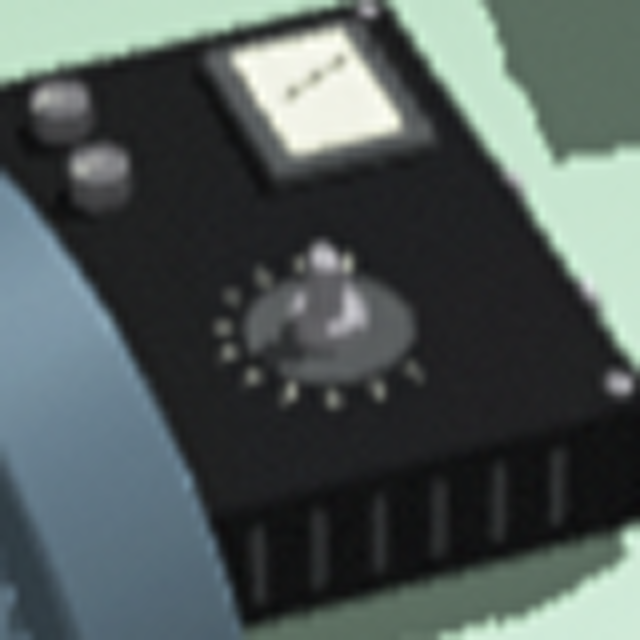

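Run:
```python
from h import *
plan([0.6239,-0.2475,0.34],np.radians(125))
```

```text
plan [array([ 1.0731, -0.3435,  0.1294]), ('spin', np.float64(-0.3048))] yawnow 15.28934182921986 q6 1.4604761388480516
```

>>> carry_out --rows '[[[0.98,-0.31,0.12],-0.3,0.75],[[0.98,-0.31,0.12],-0.3,0.75],[[0.98,-0.31,0.12],-0.3,0.75],[[0.98,-0.31,0.12],-0.3,0.75],[[0.98,-0.31,0.12],-0.3,0.75],[[0.98,-0.31,0.12],-0.3,0.75],[[0.98,-0.31,0.12],-0.3,0.75],[[0.98,-0.31,0.12],-0.3,0.75],[[0.98,-0.31,0.12],-0.3,0.75],[[0.98,-0.31,0.12],-0.3,0.75]]' --grip_force 40

```text
t: 1.9
position: [0.5704, -0.2839, 0.3466]
tcp_rot: [1.985, 2.434, -0.0]
contact_force: [-0.5, -0.8, 0.5]
opening: 0.064
```

Run:
```python
from h import *
plan([0.6239,-0.2475,0.33],np.radians(-122)); print(state()[0]['q'],state()[0]['position'])
```

```text
plan [array([0.0499, 0.1194, 0.0333]), ('spin', np.float64(-0.3789))] yawnow 101.59204941664956 q6 0.8071699463129868
[-5.61306834e-01  5.25047264e-01  1.61322225e-01  1.20655863e+00
 -2.50127707e-04  8.07169946e-01] [ 0.57043438 -0.28394029  0.3466375 ]
```

>>> carry_out --rows '[[[0.05,0.119,0.033],-0.379,0.75],[[0.05,0.119,0.033],-0.379,0.75],[[0.05,0.119,0.033],-0.379,0.75],[[0.05,0.119,0.033],-0.379,0.75],[[0.05,0.119,0.033],-0.379,0.75],[[0.05,0.119,0.033],-0.379,0.75],[[0.05,0.119,0.033],-0.379,0.75],[[0.05,0.119,0.033],-0.379,0.75],[[0.05,0.119,0.033],-0.379,0.75],[[0.05,0.119,0.033],-0.379,0.75]]'

```text
t: 2.9
position: [0.6224, -0.2493, 0.3301]
tcp_rot: [0.206, -3.135, 0.0]
contact_force: [0.1, 0.6, -0.8]
opening: 0.064
```

>>> carry_out --rows '[[[0,0,0],-0.14,0.75],[[0,0,0],-0.14,0.75],[[0,0,0],-0.14,0.75],[[0,0,0],-0.14,0.75],[[0,0,0],-0.14,0.75],[[0,0,0],-0.14,0.75],[[0,0,0],-0.14,0.75]]'

```text
t: 3.6
position: [0.6224, -0.2493, 0.3301]
tcp_rot: [1.512, -2.753, -0.0]
contact_force: [-0.1, -1.2, 0.2]
opening: 0.0642
```

Run:
```python
from h import *
c=cap('wrist','w1.png'); s=state()[0]; print(s['q'],s['position'],s['t'],s['opening'])
for d in spotter.outline_of('wrist','knob_center'): print(d['conf'],d['centre'],onz(c,d['centre'],0.02))
plan([0.6239,-0.2475,0.33],np.radians(-122)); print(proj(c,[0.6239,-0.2475,0.03]))
u,v=proj(c,[0.6239,-0.2475,0.03])[0]; crop(c,u,v,50,'w1c.png',8)
pickle.dump(c,open('w1.pkl','wb'))
```

```text
[-4.75477634e-01  6.03076908e-01  2.50442859e-01  1.21823724e+00
 -9.19208540e-05 -1.47773090e+00] [ 0.62236992 -0.24926001  0.33014354] 3.65 0.06413088299363391
0.95 [354.5, 322.9] [ 0.6445294  -0.16345907  0.02      ]
0.92 [317.2, 227.9] [ 0.62693655 -0.24711938  0.02      ]
0.61 [450.6, 233.8] [ 0.54451457 -0.18921559  0.02      ]
plan [array([-0.0046, -0.0007,  0.0003]), ('spin', np.float64(-0.0016))] yawnow -122.57995182760605 q6 -1.4776493868740004
[[320.30499192 229.00327696]]
```

View pics/w1.png

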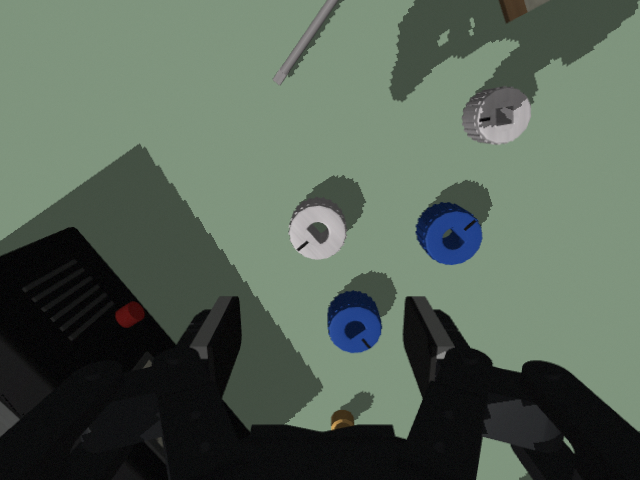

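View pics/w1c.png

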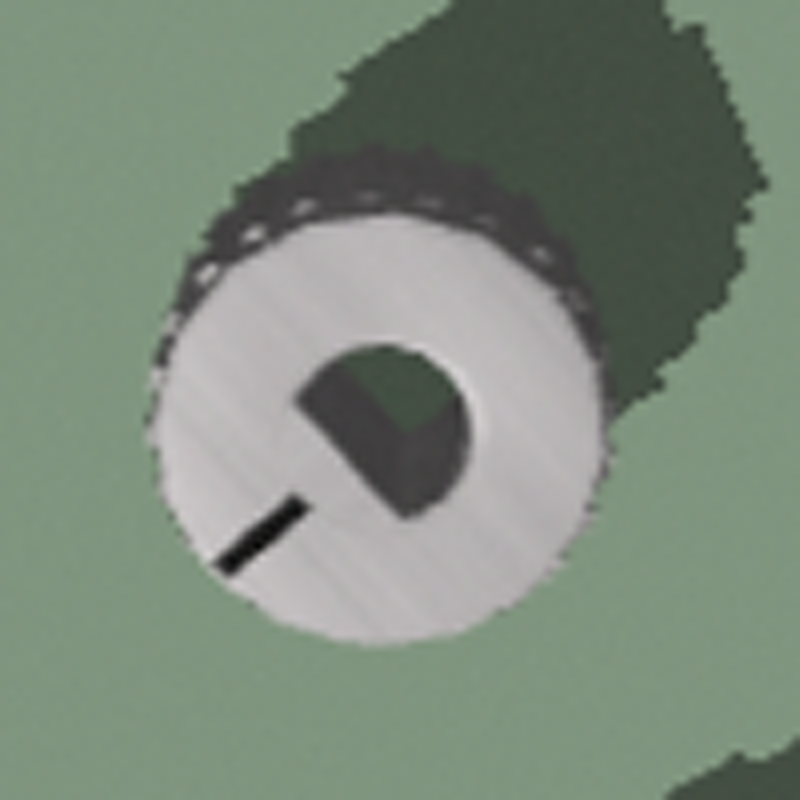

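Run:
```python
from h import *
c=pickle.load(open('w1.pkl','rb')); f=c['frame'].astype(int)
m=((f.min(2)>140)&(f.max(2)-f.min(2)<25)).astype(np.uint8)
n,l,st,ce=cv2.connectedComponentsWithStats(m)
i=l[225,300] or l[240,335]
print(i,st[i])
mm=(l==i).astype(np.uint8)
cn=max(cv2.findContours(mm,cv2.RETR_EXTERNAL,cv2.CHAIN_APPROX_NONE)[0],key=cv2.contourArea)
h=cv2.convexHull(cn)
P=np.array([onz(c,p,0.03)[:2] for p in h[:,0].astype(float)])
from scipy.optimize import least_squares
r=least_squares(lambda q:np.hypot(P[:,0]-q[0],P[:,1]-q[1])-q[2],[.624,-.2475,.021]);print('circle',r.x,np.abs(r.fun).max())
# line
u0,v0=[int(x) for x in proj(c,[0.6239,-0.2475,0.03])[0]]
X=lambda a,b: onz(c,(a/8-.44+u0-50,b/8-.44+v0-50),0.03)[:2]
a,b=X(225,570),X(302,503); e1,e2=X(297,398),X(406,518)
d=a-b;print('line',np.degrees(np.arctan2(d[1],d[0])),'from centre',np.degrees(np.arctan2(*((a+b)/2-r.x[:2])[::-1])))
d=e2-e1;print('flat normal',np.degrees(np.arctan2(d[1],d[0]))+np.array([90,-90]), (e1+e2)/2)
print(c['t'],state()[0]['position'])
```

```text
10 [ 288  206   59   54 1987]
circle [ 0.6278084  -0.24630124  0.02049758] 0.0011395622473296674
line 9.662686232526525 from centre 10.07861494772265
flat normal [188.37912568   8.37912568] [ 0.63085936 -0.24576893]
[ 0.65824562 -0.13540239  0.27395682] [ 0.6223732  -0.24926713  0.33014918]
```

Run:
```python
from h import *
plan([0.6275,-0.2465,0.178])
```

```text
plan [array([-0.0102, -0.0057,  0.3043])] yawnow -122.57995182760605 q6 -1.4776493868740004
```

>>> carry_out --rows '[[[-0.01,-0.0057,0.1],0,0.75],[[-0.01,-0.0057,0.2],0,0.75],[[-0.01,-0.0057,0.27],0,0.75],[[-0.01,-0.0057,0.304],0,0.75],[[-0.01,-0.0057,0.304],0,0.75],[[-0.01,-0.0057,0.304],0,0.3],[[-0.01,-0.0057,0.304],0,0.3],[[-0.01,-0.0057,0.304],0,0.3],[[-0.01,-0.0057,0.304],0,0.3],[[-0.01,-0.0057,0.304],0,0.3]]' --grip_force 60

```text
t: 4.7
position: [0.6285, -0.2471, 0.1803]
tcp_rot: [-1.511, 2.752, -0.005]
contact_force: [-0.1, -0.6, 6.8]
opening: 0.0403
```

Run:
```python
from h import *
c=cap('wrist','w2.png');s=state()[0];print(s['position'],s['opening'],s['contact_force'])
pickle.dump(c,open('w2.pkl','wb'))
```

```text
[ 0.62843213 -0.24707551  0.18032455] 0.039742852858772604 [-0.12616548 -0.45757793  5.59012772]
```

View pics/w2.png

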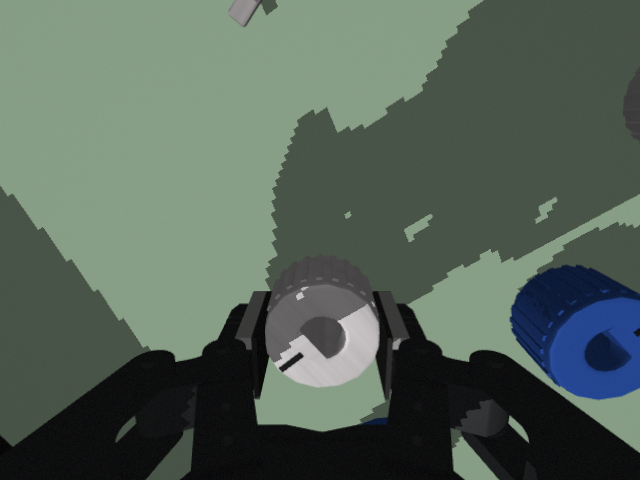

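Run:
```python
from h import *
y=np.radians(-122.6-135)
x=np.array([np.cos(y),np.sin(y),0])
plan(np.array([0.5515,0.156,0.35])-0.03*x,y)
```

```text
plan [array([-0.5554,  0.5186, -0.3412]), ('spin', np.float64(0.3754))] yawnow -122.4385304167775 q6 -1.4730967420992753
```

>>> carry_out --rows '[[[0,0,-0.08],0,0.3],[[0,0,-0.18],0,0.3],[[-0.06,0.06,-0.26],0.02,0.3],[[-0.12,0.12,-0.34],0.045,0.3],[[-0.2,0.19,-0.34],0.07,0.3],[[-0.27,0.25,-0.34],0.09,0.3],[[-0.34,0.32,-0.34],0.115,0.3],[[-0.41,0.385,-0.34],0.14,0.3],[[-0.48,0.45,-0.34],0.16,0.3],[[-0.55,0.515,-0.34],0.185,0.3]]'

```text
t: 5.75
position: [0.5599, 0.1096, 0.3486]
tcp_rot: [0.208, 3.134, 0.0]
contact_force: [0.8, -0.4, -0.1]
opening: 0.0397
```

>>> carry_out --rows '[[[0,0,0],0.19,0.3],[[0,0,0],0.19,0.3],[[0,0,0],0.19,0.3],[[0,0,0],0.19,0.3],[[0,0,0],0.19,0.3],[[0,0,0],0.19,0.3],[[0,0,0],0.19,0.3],[[0,0,0],0.19,0.3],[[0,0,0],0.19,0.3],[[0,0,0],0.19,0.3]]'

```text
t: 6.75
position: [0.5606, 0.1078, 0.3483]
tcp_rot: [1.923, 2.484, -0.0]
contact_force: [-0.8, -0.3, -0.5]
opening: 0.04
```

Run:
```python
from h import *
c=cap('wrist','w3.png');s=state()[0];print(s['position'],s['opening'],s['contact_force'],s['q'],s['t'])
plan(s['position'],0)
pickle.dump((c,s),open('w3.pkl','wb'))
print(proj(c,[0.5515,0.156,0.092]))
```

```text
[0.56062569 0.1077681  0.3482828 ] 0.039821587027810065 [ 1.09834533 -0.21636444  0.11391598] [ 7.88367000e-02  3.89497468e-01 -4.79405031e-02  1.13324445e+00
 -1.36493496e-04  1.39675975e+00] 6.8
plan [array([0., 0., 0.]), ('spin', np.float64(0.2902))] yawnow 104.4885705690118 q6 1.3967597518607426
[[327.27245739 166.73404129]]
```

View pics/w3.png

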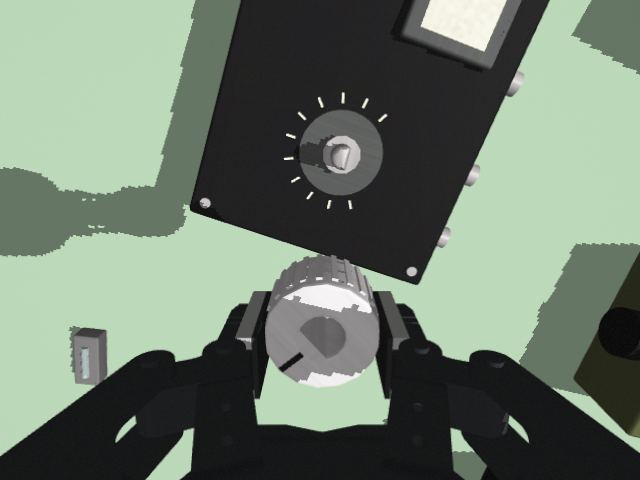

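Run:
```python
from h import *
c,s=pickle.load(open('w3.pkl','rb')); crop(c,340,155,25,'w3c.png',16)
crop(c,322,325,70,'w3k.png',5)
```

```text
(no output)
```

View pics/w3c.png

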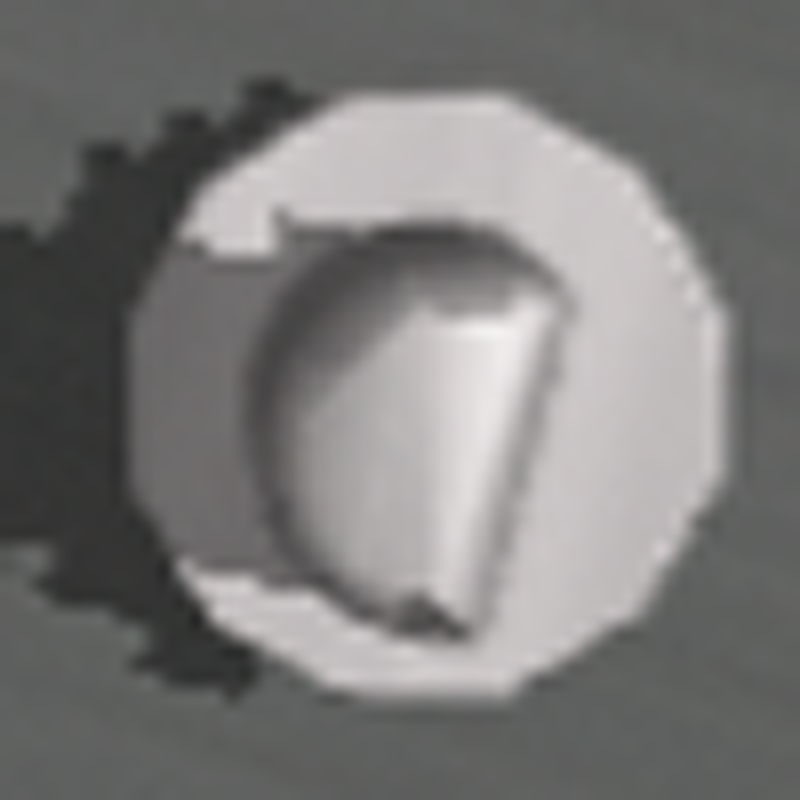

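View pics/w3k.png

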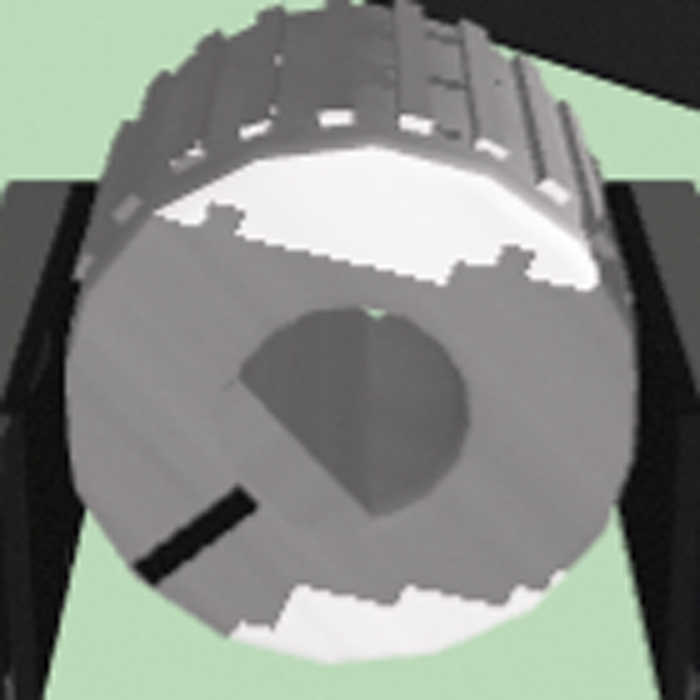

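Run:
```python
from h import *
from scipy.optimize import least_squares
c,s=pickle.load(open('w3.pkl','rb')); R=Ro.from_rotvec(s['tcp_rot']).as_matrix(); T=s['position']
fit=lambda P:least_squares(lambda q:np.hypot(P[:,0]-q[0],P[:,1]-q[1])-q[2],[*P.mean(0),.01])
# knob top contour points in w3k crop (5x, origin 252,255)
zt=T[2]-0.150
pts=[(160,212),(260,162),(370,148),(480,180),(590,270),(632,400),(600,530),(540,600),(430,652),(330,662),(230,632),(135,570),(80,480),(68,380),(90,290)]
W=lambda p,o,k,z: onz(c,((p[0]+.5)/k-.5+o[0],(p[1]+.5)/k-.5+o[1]),z)
P=np.array([W(p,(252,255),5,zt) for p in pts]); r=fit(P[:,:2]);print('knob',r.x,np.abs(r.fun).max())
kc=np.array([*r.x[:2],zt]);print('knob in tool mm',1e3*(R.T@(kc-T)))
a,b=W((140,570),(252,255),5,zt),W((250,500),(252,255),5,zt);d=a-b;lk=np.degrees(np.arctan2(d[1],d[0]))
e1,e2=W((240,375),(252,255),5,zt),W((372,517),(252,255),5,zt);d=e2-e1;print('knob yaw line',lk,'from c',np.degrees(np.arctan2(*(((a+b)/2-kc)[:2])[::-1])),'flat',np.degrees(np.arctan2(d[1],d[0]))+np.array([90,-90]))
o=(315,130)
# collar z=.07
pts=[(345,95),(505,92),(635,165),(728,320),(728,465),(635,620),(515,695),(350,695),(130,480),(130,325)]
P=np.array([W(p,o,16,.07) for p in pts]); r=fit(P[:,:2]);print('collar',r.x,np.abs(r.fun).max())
P=np.array([W(p,o,16,.09) for p in [(245,420),(258,330),(300,265),(370,225),(440,215),(510,235),(262,500),(300,570)]])
r2=fit(P[:,:2]);print('shaft@.09',r2.x,np.abs(r2.fun).max())
for z,A,B in [(.09,(570,310),(485,635)),(.092,(500,330),(435,600))]:
    e1,e2=W(A,o,16,z),W(B,o,16,z);d=e2-e1;print('flat dir',np.degrees(np.arctan2(d[1],d[0]))+np.array([90,-90]),'dist',np.cross(d[:2],r.x[:2]-e1[:2])/np.hypot(*d[:2]), np.cross(d[:2],r2.x[:2]-e1[:2])/np.hypot(*d[:2]))
w=lambda p: W(p,o,16,.07)
d=w((600,420))-w((300,420));print('img right is world',np.degrees(np.arctan2(d[1],d[0])))
```

```text
knob [0.56032839 0.10917177 0.02018974] 0.00036877314851428353
knob in tool mm [1.45653326e+00 5.00503542e-02 1.49999782e+02]
knob yaw line -129.7177292426978 from c -124.43888910460848 flat [  53.61072423 -126.38927577]
collar [0.55901795 0.16322509 0.01205252] 0.00013898664715102267
shaft@.09 [0.5580004  0.16407582 0.00704952] 0.00024370402186557616
flat dir [   0.69429868 -179.30570132] dist -0.0028215575470975736 -0.0038287157545582808
flat dir [   1.68017422 -178.31982578] dist -0.0004775767451154303 -0.0014697372305666322
img right is world 14.500131420019507<stdin>:20: DeprecationWarning: Arrays of 2-dimensional vectors are deprecated. Use arrays of 3-dimensional vectors instead. (deprecated in NumPy 2.0)
```

Run:
```python
from h import *
y=np.radians(104.5+125.7)
x=np.array([np.cos(y),np.sin(y),0])
plan(np.array([0.5585,0.1635,0.305])-0.06*x,y)
```

```text
plan [array([0.179 , 0.1212, 0.0865]), ('spin', np.float64(-0.3492))] yawnow 104.4885705690118 q6 1.3967597518607426
```

>>> carry_out --rows '[[[0.179,0.121,0.0],-0.349,0.3],[[0.179,0.121,0.0],-0.349,0.3],[[0.179,0.121,0.0],-0.349,0.3],[[0.179,0.121,0.0865],-0.349,0.3],[[0.179,0.121,0.0865],-0.349,0.3],[[0.179,0.121,0.0865],-0.349,0.3],[[0.179,0.121,0.0865],-0.349,0.3],[[0.179,0.121,0.0865],-0.349,0.3],[[0.179,0.121,0.0865],-0.349,0.3],[[0.179,0.121,0.0865],-0.349,0.3]]'

```text
t: 7.8
position: [0.5971, 0.2094, 0.3049]
tcp_rot: [0.294, -3.128, 0.0]
contact_force: [-0.4, -0.0, -0.8]
opening: 0.0404
```

>>> carry_out --rows '[[[0,0,0],-0.11,0.3],[[0,0,0],-0.11,0.3],[[0,0,0],-0.11,0.3],[[0,0,0],-0.11,0.3],[[0,0,0],-0.11,0.3],[[0,0,0],-0.11,0.3],[[0,0,0],-0.11,0.3]]'

```text
t: 8.5
position: [0.5971, 0.2095, 0.3049]
tcp_rot: [1.324, -2.849, 0.0]
contact_force: [-0.3, 0.5, -1.2]
opening: 0.0398
```

Run:
```python
from h import *
c=cap('wrist','w4.png');s=state()[0];print(s['position'],s['opening'],s['contact_force'],s['q'],s['t'])
plan(s['position'],0)
pickle.dump((c,s),open('w4.pkl','wb'))
p=proj(c,[0.5585,0.1635,0.08])[0];print(p, [int(v)-30 for v in p])
crop(c,*p,30,'w4c.png',13)
crop(c,322,325,70,'w4k.png',5)
```

```text
[0.59710547 0.20945123 0.30490794] 0.03992555489270223 [-0.06313051  0.3582724  -0.0284207 ] [ 2.37186107e-01  5.36037570e-01  6.98415340e-02  1.10470140e+00
 -9.99593939e-05 -6.32639930e-01] 8.55
plan [array([0., 0., 0.]), ('spin', np.float64(-0.3616))] yawnow -130.16263898871162 q6 -0.6326399295485088
[320.166246   148.69242611] [290, 118]
```

View pics/w4.png

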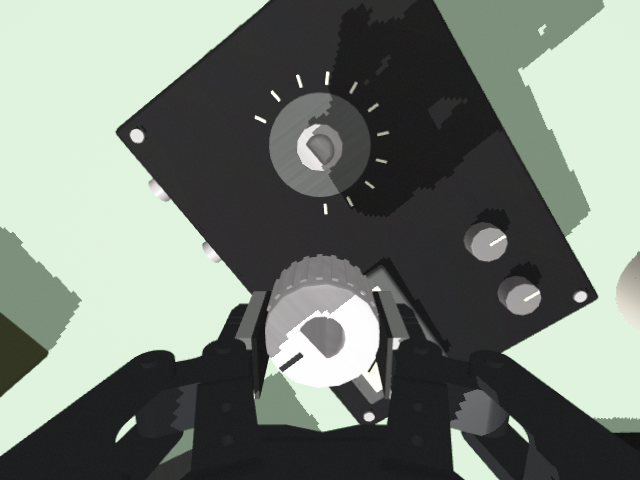

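View pics/w4c.png

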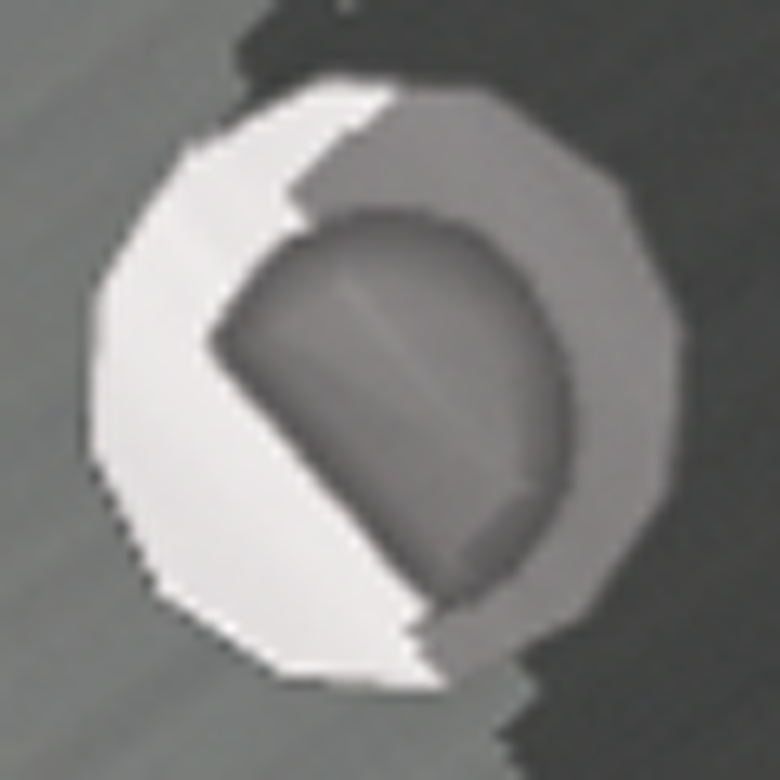

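View pics/w4k.png

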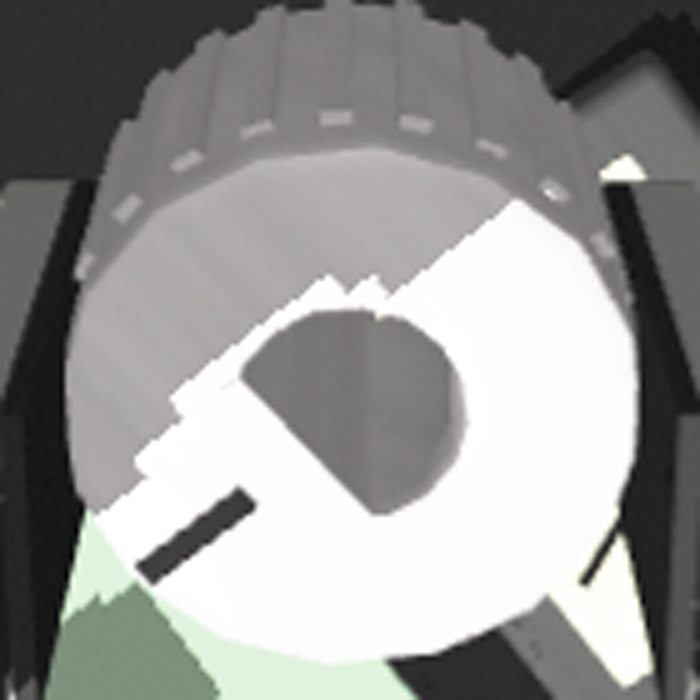

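```bash
python3 - 2>/dev/null <<'E'
from h import *
from scipy.optimize import least_squares
c,s=pickle.load(open('w4.pkl','rb')); R=Ro.from_rotvec(s['tcp_rot']).as_matrix(); T=s['position']
fit=lambda P:least_squares(lambda q:np.hypot(P[:,0]-q[0],P[:,1]-q[1])-q[2],[*P.mean(0),.01])
W=lambda p,o,k,z: onz(c,((p[0]+.5)/k-.5+o[0],(p[1]+.5)/k-.5+o[1]),z)
ang=lambda A,B,o,k,z:(lambda d:np.degrees(np.arctan2(d[1],d[0])))((W(B,o,k,z)-W(A,o,k,z)))+90
zt=T[2]-.150
print('hole flat',ang((240,375),(375,517),(252,255),5,zt),'line',ang((250,500),(145,575),(252,255),5,zt)-90)
# hole centre from round part
P=np.array([W(p,(252,255),5,zt) for p in [(270,340),(310,315),(360,308),(420,325),(455,365),(466,420),(440,480),(410,505)]]);r=fit(P[:,:2]);print('hole',r.x,1e3*(R.T@(np.array([*r.x[:2],zt])-T)))
o=(290,118)
P=np.array([W(p,o,13,.07) for p in [(325,78),(490,90),(620,190),(685,330),(670,490),(585,620),(440,688),(285,678),(160,590),(93,455),(98,300),(185,150)]]);r=fit(P[:,:2]);print('collar',r.x,np.abs(r.fun).max(),1e3*(R.T@(np.array([*r.x[:2],zt])-T)))
P=np.array([W(p,o,13,.09) for p in [(300,235),(385,208),(470,222),(540,295),(575,400),(560,490),(510,570)]]);r2=fit(P[:,:2]);print('shaft',r2.x,np.abs(r2.fun).max())
print('shaft flat',ang((210,340),(430,605),o,13,.09))
E
```

```text
hole flat 179.5105516089082 line -1.2411945047659572
hole [0.5964834  0.20963566 0.00829256] [  0.23916431   0.59747565 150.00002271]
collar [0.55893088 0.16326362 0.01203758] 0.00010994118935276492 [ 59.89730645  -0.61234895 150.00843835]
shaft [0.55860734 0.16284921 0.00703424] 0.0002747078880389678
shaft flat 179.9564262064182
```

>>> carry_out --rows '[[[0.06,-0.0018,0.0],0,0.3],[[0.118,-0.0018,0.03],0,0.3],[[0.118,-0.0018,0.058],0,0.3],[[0.118,-0.0018,0.058],0,0.3],[[0.118,-0.0018,0.062],0,0.3],[[0.118,-0.0018,0.066],0,0.3],[[0.118,-0.0018,0.069],0,0.3],[[0.118,-0.0018,0.072],0,0.3]]'

```text
t: 9.35
position: [0.5602, 0.164, 0.2693]
tcp_rot: [-1.325, 2.848, -0.001]
contact_force: [0.5, -0.5, -0.4]
opening: 0.0398
```

Run:
```python
from h import *
c=cap('wrist','w5.png');s=state()[0];print(s['position'],s['opening'],s['contact_force'],s['wrist_torque'],s['t'])
plan([.5588,.1631,.25])
c=cap('side');crop(c,*proj(c,[.5588,.1631,.09])[0],40,'s5.png',10)
```

```text
[0.56003235 0.16398072 0.26891393] 0.039753543150546404 [ 0.21843748  0.65192018 -0.62052823] [ 0.01025509  0.00568558 -0.07969369] 9.4
plan [array([0.0029, 0.0008, 0.0378])] yawnow -130.09302620294537 q6 -0.6948194917332395
```

View pics/w5.png

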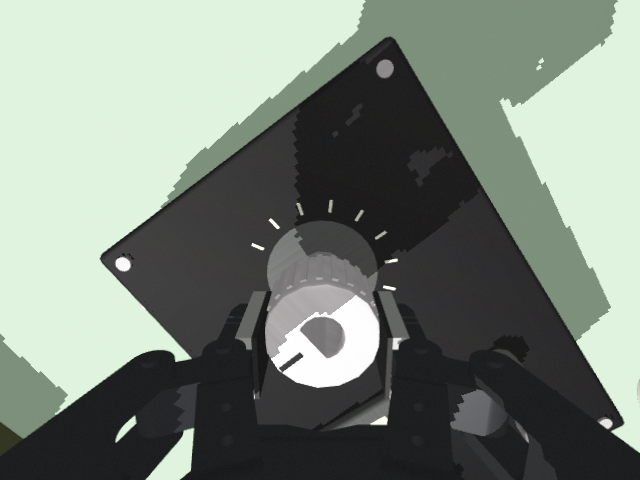

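View pics/s5.png

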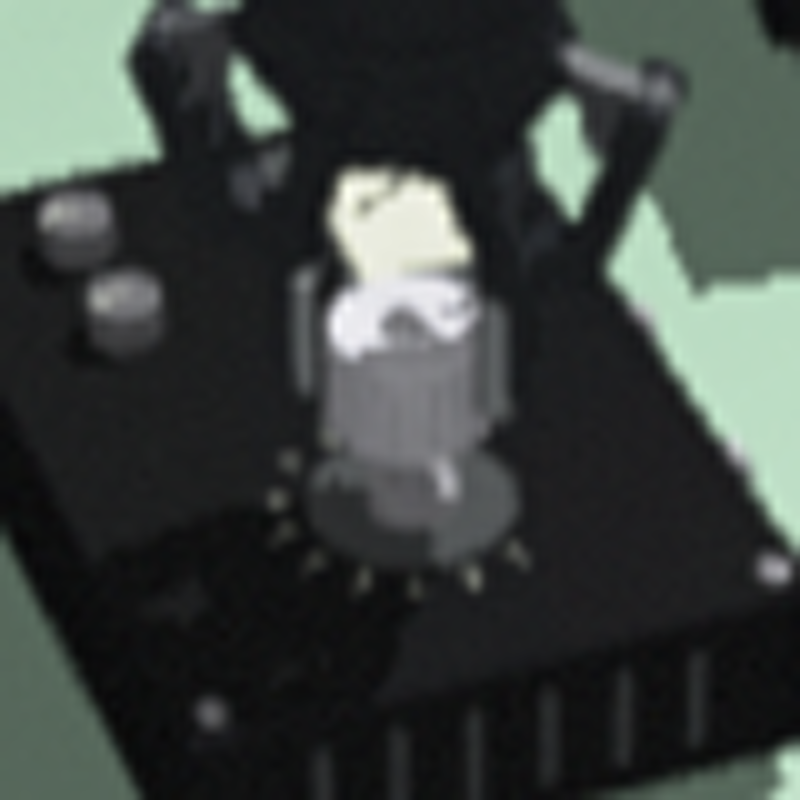

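>>> carry_out --rows '[[[0,0,0.005],0,0.3],[[0,0,0.01],0,0.3],[[0,0,0.015],0,0.3]]'

```text
t: 9.75
position: [0.5598, 0.1638, 0.2612]
tcp_rot: [1.325, -2.848, 0.0]
contact_force: [0.1, -0.2, -0.8]
opening: 0.0398
```

Run:
```python
from h import *
s=state()[0];print(s['position'],s['opening'],s['contact_force'],s['wrist_torque'],s['t'])
```

```text
[0.55976399 0.16377415 0.26118594] 0.03982581585534395 [ 0.06388071 -0.15833276 -0.8456141 ] [-0.02229835  0.01302193  0.01128463] 9.75
```

On the shaft, no side force. Continuing down to the seat.

>>> carry_out --rows '[[[0,0,0.006],0,0.3],[[0,0,0.012],0,0.3],[[0,0,0.018],0,0.3],[[0,0,0.022],0,0.3],[[0,0,0.022],0,0.3]]'

```text
t: 10.25
position: [0.5597, 0.1637, 0.2503]
tcp_rot: [1.325, -2.848, 0.0]
contact_force: [-1.1, -0.1, 0.1]
opening: 0.0397
```

Run:
```python
from h import *
s=state()[0];print(s['position'],s['opening'],s['contact_force'],s['wrist_torque'],s['t'])
```

```text
[0.55968406 0.16373757 0.2502756 ] 0.0396959985939516 [-1.1341811  -0.13928049  0.09477533] [-0.03786807  0.18974549  0.05340735] 10.25
```

>>> carry_out --rows '[[[0,0,0.002],0,0.3],[[0,0,0.004],0,0.3],[[0,0,0.004],0,0.3]]'

```text
t: 10.55
position: [0.5598, 0.1638, 0.2486]
tcp_rot: [-1.325, 2.848, -0.0]
contact_force: [-1.2, -0.2, 1.8]
opening: 0.04
```

>>> carry_out --rows '[[[0,0,0.002],0,0.3],[[0,0,0.004],0,0.3],[[0,0,0.004],0,0.3]]'

```text
t: 10.85
position: [0.5598, 0.1638, 0.2466]
tcp_rot: [-1.325, 2.848, -0.0]
contact_force: [-1.5, 0.0, 5.7]
opening: 0.0397
```

>>> carry_out --rows '[[[0,0,0.002],0,0.3],[[0,0,0.004],0,0.3],[[0,0,0.004],0,0.3]]'

```text
t: 11.15
position: [0.5598, 0.1638, 0.2448]
tcp_rot: [-1.325, 2.848, -0.0]
contact_force: [-2.7, 0.1, 7.1]
opening: 0.0399
```

>>> carry_out --rows '[[[0,0,0.002],0,0.3],[[0,0,0.004],0,0.3],[[0,0,0.004],0,0.3]]'

```text
t: 11.45
position: [0.5598, 0.1638, 0.2441]
tcp_rot: [-1.325, 2.848, -0.001]
contact_force: [-6.3, -0.3, 13.3]
opening: 0.0401
```

>>> carry_out --rows '[[[0,0,0.002],0,0.3],[[0,0,0.003],0,0.3],[[0,0,0.003],0,0.3]]'

```text
t: 11.75
position: [0.5597, 0.1638, 0.244]
tcp_rot: [-1.324, 2.847, -0.001]
contact_force: [-7.9, -2.8, 22.3]
opening: 0.0396
```

Run:
```python
from h import *
c=cap('wrist','w6.png');s=state()[0];print(s['position'],s['opening'],s['contact_force'],s['wrist_torque'],s['t'])
c=cap('side');crop(c,*proj(c,[.5588,.1631,.09])[0],40,'s6.png',10)
```

```text
[0.55969332 0.16384448 0.24396496] 0.040003581890056296 [-7.87094242 -1.21977451 22.55284461] [-0.30648854  1.79572026  0.02598057] 11.8
```

View pics/w6.png

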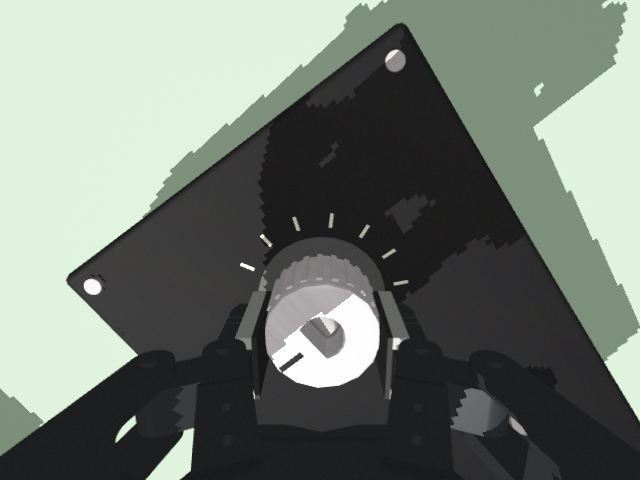

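View pics/s6.png

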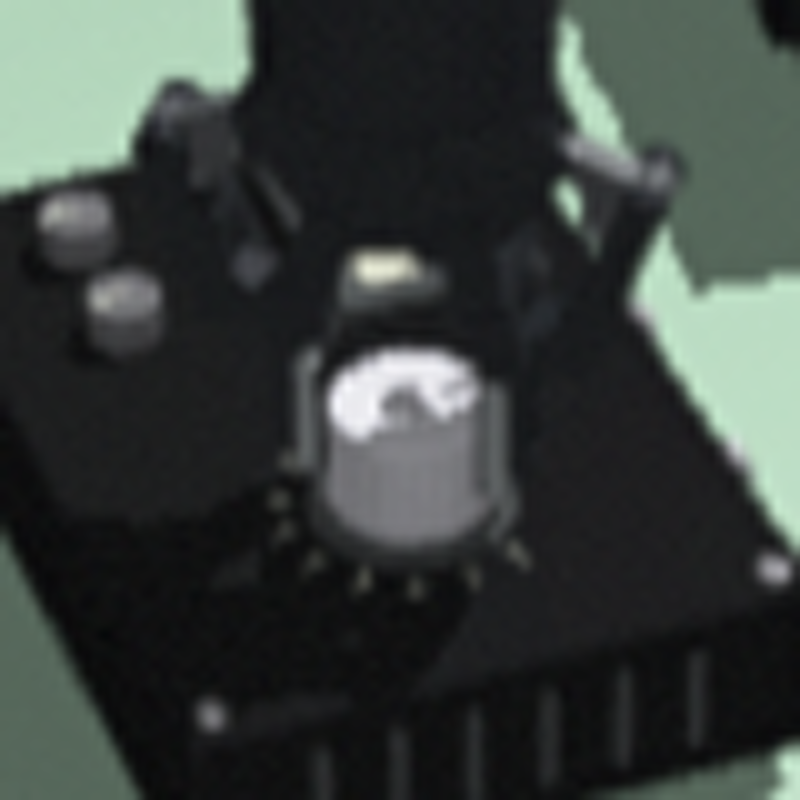

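Run:
```python
from h import *
job.job_done()
s=state()[0];print(s['position'],s['opening'],s['contact_force'],s['t'])
```

```text
the job is handed in; nothing more can be done
the job is handed in; nothing more can be done
```

The D-hole knob is on the shaft, fully home, and pressed in against the stop. The gripper is still holding it at about 60 N, and I handed the job in at 11.8 s.

- **Which knob:** I took the silver one with the D-shaped hole. I left the silver square-hole knob and the two blue look-alikes alone. I took no closing picture of the rest of the desk.
- **Angle:** I turned it so the two flats matched. The last wrist picture before fitting showed them within about 1° of each other.
- **Fit:** It slid down the shaft with almost no force. The tool height then was 250 mm, where I expected the seat.
- **Press:** The spring force rose from about 2 N to 7 N. The tool then stopped at 244.0 mm, 6 mm lower, while the force climbed to 22.5 N, so the switch is on its stop. The last wrist picture showed the knob unmoved in the grip and the shaft inside its hole, and the side picture showed it down at the panel.

**Checks that disagreed:**
- The cameras placed the shaft differently, by up to about 25 mm for the side view. I used the wrist camera, whose fitted circles matched the known collar and shaft sizes.
- The wrist estimates of how the knob sat in the grip differed by about 1 mm.
- About 8 N of sideways force remained at the end, well under the limits.
- I could not read the state after handing in.

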